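Wedge the punching board level

TASK

The front edge of the hinged white punching board on its stand has sagged. Take the aluminium wedge by its wooden grip, lay it flat on the stand's red packing strip with the thin end in the gap under the steel shoe at the middle of the board's front edge, and push it straight in until the board is up level against its steel keepers and the wedge is firmly tight, without forcing it. Then let go, and leave the board to the wedge alone and everything else on the bench where it is.

Things in the scene. Friction and masses are not known exactly. Their poses are not given: they have to be found in the camera images.
- stand: Fixed dark wood punching stand; place and yaw vary. Origin on the bench (z = 0) under the middle of the board's front edge when level; x horizontal from the front edge to the hinge (the wedge's pushing direction), y left along the edge, z up. Bed 10 mm thick: 240 mm wide for x = 0 to 185 mm, and in front a tongue 90 mm wide to x = -185 mm. Wooden cheeks at y = +-110 mm, 66 mm high.
- strip_front (a point): Point on the bed (z = 10 mm), middle of the front end of the fixed hard flat red packing strip, at stand x = -175 mm. The strip is 76 mm wide, 8 mm thick (top 18 mm above the bench) and runs to stand x = +45 mm.
- keeper (a point): Centre of the left steel keeper (30 by 34 by 6 mm, top 72 mm above the bench) that reaches over the board and stops it at level; its twin is at the right, at stand x = 45 mm, y = +-101 mm.
- board (a joint): Angle of the white board about its hinge at the back (rad): 0 = level, against the keepers, its upper stop; about -0.0425 = sagged, as at the start, front edge 7 mm low. The board weighs about 0.77 kg (varies by 15 percent) and rests with about 4 N on a wedge under its front edge.
- board_edge (a point): Middle of the lower front edge of the white board (165 mm deep, 196 mm wide, 25 mm thick): 38 mm above the bench when level, 31 mm when sagged. Here a steel shoe 60 mm wide, fast in the board, stands 2 to 7 mm out of its underside and rides on the wedge: how far differs each start and is not reported, so the thin end is at stand x = 57 to 89 mm when tight.
- wedge: Loose aluminium wedge with a pale wooden grip block, 0.25 kg, lying on the bench left or right of the stand. Origin at the underside, under the centre of the grip block; x points to the thin end. Grip block 32 mm (x) by 34 mm (y) by 50 mm high, centred on the origin. Taper 34 mm wide, from x = 16 mm (23 mm thick) to x = 136 mm (4 mm thick), flat underneath.
- wedge_tip (a point): Middle of the wedge's thin end, underside. Friction holds the wedge where it is left. Pushed level (not pressed down), it takes about 4 to 8 N to lift the board; once the board meets the keepers this rises sharply within 1 or 2 mm. A level push of 17 to 20 N leaves it firmly tight; pressing down as well adds drag, 0.35 N per N; over 23 N forces the board.
- block: Loose plain wooden block, 100 by 34 by 30 mm, origin under its centre; it lies on the other side of the stand from the wedge. Not needed: leave it.
- mallet: Loose wooden mallet lying on the bench, 220 mm long, head 66 mm thick; origin on the bench under its middle. Leave it.
- jar: Amber glass jar, 60 mm diameter, 75 mm high, origin under its centre. Leave it.
- spool: Blue thread spool, 44 mm diameter, 50 mm high, origin under its centre. Leave it.
- punch: Steel punch standing upright, 22 mm diameter, 90 mm high, origin under its centre. Leave it.
- dring: Brass harness ring lying flat, 44 mm diameter, 6 mm thick. Leave it.
Not all that is in view belongs to the job. Several things have the shape of the wedge; the one meant has the colours described above.

How it is judged (in metres and radians):
On the way, in this order (a step that is already met when the one before it is completed fails the run):
1. the thin end of the wedge is in the gap under the middle of the board's front edge, the wedge lying flat and square, with the board still sagging (y of wedge_tip in the frame of stand between -0.03 and 0.03 m and angle between the x axis of wedge and the x axis of stand, either way round below 0.2 rad and angle between wedge's own z axis and vertical below 0.1 rad and x of wedge_tip in the frame of stand above 0.003 m and z of wedge_tip in the frame of stand below 0.022 m and value of joint board below -0.02 rad), for 0.1 s.
2. the wedge has raised the board level and is tight (value of joint board above -0.008 rad and contact force between wedge and board above 6.5 N and y of wedge_tip in the frame of stand between -0.03 and 0.03 m and angle between the x axis of wedge and the x axis of stand, either way round below 0.2 rad and angle between wedge's own z axis and vertical below 0.1 rad), for 0.2 s.
At the end, for the whole second after the job is handed in: The board is level (joint above -0.008 rad), the wedge under it pressing with over 6.5 N (weight alone: about 4 N), lying flat (0.1 rad), straight (0.2 rad), its thin end within 30 mm of the middle, at rest and let go; the robot does not touch the board (all of step 2 and linear speed of wedge below 0.01 m/s and contact force between the fingers and wedge below 0.1 N and contact force between each of the arm, the fingers and board below 0.1 N).
It fails at once if the wedge is forced: it presses on the board with more than 28 N (contact force between wedge and board above 28 N).
It fails at once if the robot itself presses or lifts the board (more than 3 N) (contact force between any of the fingers, the arm and board above 3 N).
It fails at once if a thing that is not part of the job is moved by more than 20 mm (distance of any of block, mallet, jar, spool, punch, dring from where it was at the start of the episode above 0.02 m).
It also fails if it takes over 67 s, if anything falls off the work surface, if the arm or the gripper's body presses on something with over 40 N, if the wrist force passes 120 N, or if a joint passes its speed limit or range.

ROBOT

A 7-joint arm with a two-finger parallel gripper is mounted at the origin on the work surface. World frame = base frame: x ahead of the robot, y to its left, z up, the work surface at z = 0. Lengths are in m, angles in degrees, forces in N, time in s.
With the tool pointing down it reaches from about 0.425 to 0.875 m from the base axis. Payload 4.7 kg.
Tool frame: the origin (TCP) lies at the centre of the arm's flange, where the gripper is bolted on; the fingertips stand 173 mm ahead of it and the grasp point (between the pads) lies 155 mm ahead of it; z points along the fingers, y is the direction in which the jaws open and shut (so a half turn about z gives the same grasp; the last joint's range is limited). The gripper opens to 85 mm and grips with 20 to 120 N. Pads are 22 mm wide; open, the fingers measure 114 mm over their backs; the gripper's body (76 mm by 85 mm) begins 54 mm behind the grasp point. The pads swing forward as they close: fully open they stand 13 mm farther back than shut.
Start: joints at [-70.64, 18.392, -4.016, 83.108, 1.295, 78.541, -3.26], TCP at [0.207, 0.616, 0.405] pointing down, gripper open.
Joint ranges: [-163.93, 163.93], [-17.29, 119.83], [-79.2, 71.16], [3.27, 140.29], [-89.18, 269.18], [5.43, 117.66], [-154.24, 154.24]. Speed limits (degrees/s): [147.25, 147.25, 180, 180, 180, 180, 180].

INTERFACE

Orientations are given as [roll, pitch, yaw] about the fixed x, y, z axes, in that order (R = Rz(yaw) Ry(pitch) Rx(roll)).
In Python, from plant import manip gives the robot as it stands.
- The arm moves only by the shell command python3 -m pendant 'ROWS' [FORCE]. ROWS is a JSON object of lists of equal length, an entry for each row: "delta_rot": the turn, a rotation vector about the tool's x, y, z in degrees, a list of three; "translation": the shift along the tool's x, y, z in mm, a list of three; "grip": the closure, from 0 (fully open) to 1 (shut). A call has exactly 8 rows; each row is the pose to reach, as a shift and turn from the pose commanded when the call began, along the tool's axes at that moment; what a row does not reach only later rows make up. A row lasts 1/12 s, in which the tool goes at most 41.7 mm and 7.16 degrees, less where a joint would pass 70% of its speed; a pose out of reach is approached as far as the arm can. A call with a gripper value outside its range is refused whole. The fingers move at their own pace and stop on an object; FORCE is the grip in N (left out, the last holds). Time passes only in rows, so rows that repeat a pose let the fingers close, or fill a call up. It gives the time, the measured TCP pose, the force and the opening at its end, in the units of the state.
- manip.observe(): the state, without advancing time (a new reading comes with each control period).
- manip.read_camera(name): name is "side" or "top"; returns the picture (384x512x3 uint8, red, green, blue); there is no depth.
- manip.camera_params(name): a dict with "intrinsics" (3x3 intrinsics, pixels), "world_to_cam" (4x4, takes a point from world to camera coordinates). Camera axes: x right, y up, looking along -z (the intrinsics and any distortion apply to the point x, -y, -z); pixel columns grow to the right and rows downward; lengths in m; the calibration is good to about 2 mm. A picture is of the moment at which its call begins. camera_params takes no time and is no camera call.
- manip.close_job(): hands the job in, once; it reports no verdict.
Trained networks look in the newest picture that a camera, given by its name, has taken for a name from the list of things; names that differ only in an ending like _2 or _b are one class to them, and where a whole thing is asked for, a point or a joint stands for the part that bears it (a point fixed in the world has none). Each returns a list of dicts, best first, with "conf" (0 to 1); they miss things now and then, are a little off and sometimes report something else, mostly with a low value. They report only what shows in the picture. A call takes as long as a camera call. They do not tell look-alikes from the thing itself.
- manip.spot_in(thing, camera): "rect" ([centre column, centre row, width, height] in pixels, round what is visible of it).
- manip.cut_out(thing, camera): "region" (384x512 bool, what is visible of it) and "rect" ([centre column, centre row, width, height] in pixels, round what is visible of it).
The state is a dict: "time_s": time; "joint_positions": joint angles; "qd": joint speeds; "joint_efforts": joint torques, N m; "position": TCP position; "orientation": TCP orientation; "force": force on the tool from outside, world axes, zero at the start; "wrist_torque": the same for the moment, N m; "grip_width": finger opening in m.
Only numpy, scipy, OpenCV 4.12 (cv2) and the standard library are available. Lean on these libraries where they do the work, as an engineer would, in place of code of your own. Each camera call takes 0.05 s, during which the arm holds its last target.

## Working session

There is one attempt and no reset: what is moved stays moved. The work goes in short steps, Python scripts to look and compute and a shell command to move; the robot and the scene stay as the last step left them, time stands still between calls to the robot, and variables do not carry over. Pictures are saved under pics/ and viewed, and the job is handed in when it is done.

```bash
ls; mkdir -p pics; python3 - <<'E'
from plant import manip
import cv2, json
for n in ("top","side"):
    im=manip.read_camera(n); cv2.imwrite(f"pics/{n}0.png",im[:,:,::-1])
    p=manip.camera_params(n); print(n,p)
print(manip.observe())
E
```

```text
pics
top {'intrinsics': array([[456.97711736,   0.        , 251.19938083],
       [  0.        , 456.97711736, 193.49117684],
       [  0.        ,   0.        ,   1.        ]]), 'world_to_cam': array([[ 0.00537266, -0.9999348 , -0.01007621,  0.02092252],
       [ 0.99400846,  0.00424021,  0.10922091, -0.5475296 ],
       [-0.10917106, -0.01060264,  0.99396643, -1.91956196],
       [ 0.        ,  0.        ,  0.        ,  1.        ]])}
side {'intrinsics': array([[348.35406578,   0.        , 259.97715274],
       [  0.        , 348.35406578, 189.05336007],
       [  0.        ,   0.        ,   1.        ]]), 'world_to_cam': array([[ 0.9415132 , -0.33620445,  0.02279186, -0.50264072],
       [ 0.19654054,  0.60281858,  0.77329269, -0.18202694],
       [-0.27372379, -0.72358575,  0.63363945, -1.09716883],
       [ 0.        ,  0.        ,  0.        ,  1.        ]])}
{'time_s': 0.1, 'joint_positions': array([-70.64162498,  18.43620983,  -4.01530485,  83.17017737,
         1.29530033,  78.5412836 ,  -3.25976546]), 'qd': array([-0.0013403 , -0.10931238,  0.04200093, -0.13000433, -0.01319611,
        0.07046142,  0.05304757]), 'joint_efforts': array([ 1.32115233e-04, -4.94881976e+01, -3.83606432e-01, -3.15212452e+01,
        1.31201494e-02,  7.40708434e-03, -3.03605184e-06]), 'position': array([0.20676412, 0.61603521, 0.40369689]), 'orientation': array([-1.79897581e+02,  5.94956873e-03,  1.61451355e+02]), 'force': array([-0.39732338,  0.26810968,  0.14282662]), 'wrist_torque': array([-0.01360248, -0.01807066,  0.03293918]), 'grip_width': 0.08512797509237349}
```

View pics/top0.png

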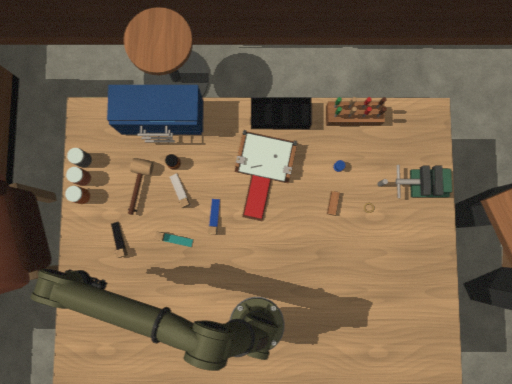

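View pics/side0.png

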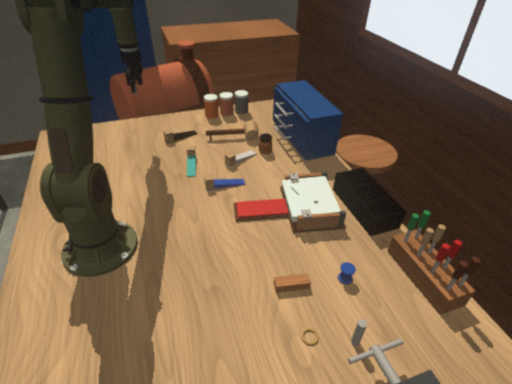

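```bash
python3 - <<'E'
from plant import manip
import cv2, numpy as np
for n,(x0,x1,y0,y1) in {"top":(100,310,120,250),"side":(150,360,120,250)}.items():
    im=manip.read_camera(n); np.save(f"pics/{n}.npy",im)
    cv2.imwrite(f"pics/{n}z.png",cv2.resize(im[y0:y1,x0:x1,::-1],None,fx=3.8,fy=3.8,interpolation=cv2.INTER_CUBIC))
for n in ("top","side"):
    for t in ("wedge","stand","board","mallet","jar","spool","punch","block","dring"):
        print(n,t,[(d['conf'],np.round(d['rect'],1)) for d in manip.spot_in(t,n)][:6])
E
```

```text
top wedge [(0.82, array([179.5, 192.1,  19.4,  32.9])), (0.65, array([175.1, 241.4,  35.8,  14.3])), (0.63, array([215. , 213.8,  10. ,  32. ])), (0.61, array([120.2, 237.9,  17.8,  36.1])), (0.3, array([171.4, 162.3,  16.1,  20.3]))]
top stand [(0.68, array([265.2, 175.4,  60.4,  80.1]))]
top board [(0.67, array([266.2, 155.2,  54. ,  49.1])), (0.18, array([332.8, 204.6,  16.4,  22.7]))]
top mallet [(0.64, array([140.9, 186.7,  28.9,  55.8]))]
top jar [(0.74, array([265.4, 176. ,  58.5,  91. ])), (0.62, array([265.9, 154.8,  53.9,  49. ])), (0.56, array([171. , 161.1,  17. ,  16.7]))]
top spool [(0.48, array([339.5, 167.4,  12.3,  13.2]))]
top punch []
top block [(0.69, array([332.9, 203.9,  12.9,  23.8]))]
top dring [(0.41, array([332.2, 203.3,  14.5,  26.5]))]
side wedge [(0.8, array([180. , 136.3,  35. ,  14.7])), (0.77, array([224.6, 183.4,  39.9,  14.9])), (0.55, array([188.3, 161.9,  12.4,  27.4])), (0.51, array([242.1, 159.1,  23.5,  16.9]))]
side stand [(0.92, array([290. , 201. , 110.2,  63.6]))]
side board [(0.91, array([309.9, 199.7,  56.9,  42.8])), (0.69, array([292.8, 283.8,  35.9,  15.1]))]
side mallet [(0.93, array([232.6, 130.2,  54.2,  24.7]))]
side jar [(0.48, array([262.8, 144. ,  15.1,  20. ])), (0.31, array([229.9, 130.2,  56.5,  21.7]))]
side spool [(0.54, array([347.4, 274.1,  16.7,  20.8]))]
side punch [(0.6, array([289.1, 203.4, 111.2,  65.9])), (0.47, array([358.9, 333.4,  17.4,  26.2]))]
side block [(0.79, array([292.1, 284.1,  38.7,  20.6]))]
side dring []
```

View pics/topz.png

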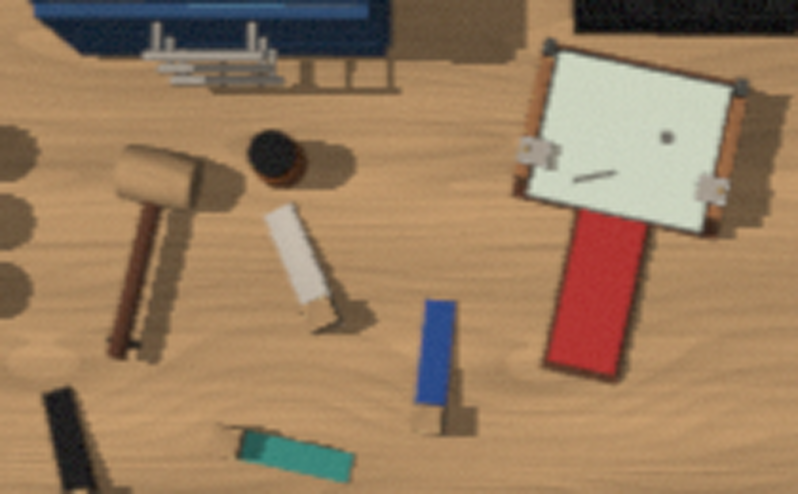

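View pics/sidez.png

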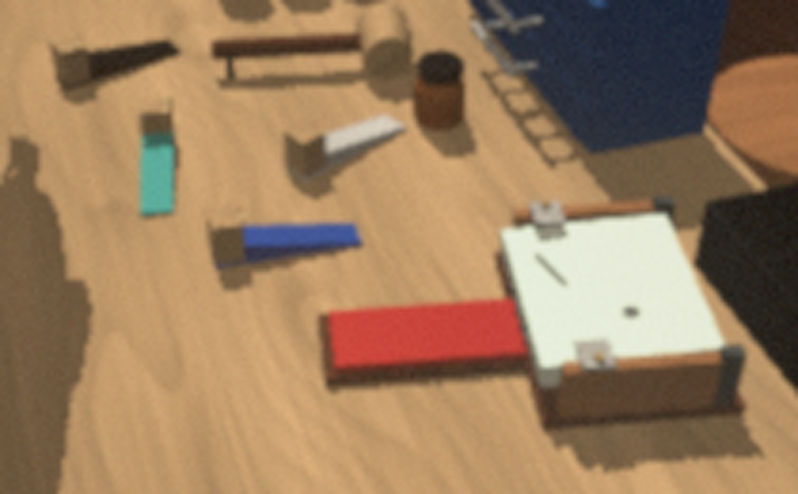

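```bash
cat > fit.py <<'E'
import numpy as np, cv2
from plant import manip
from scipy.optimize import minimize
P={n:manip.camera_params(n) for n in("top","side")}
def proj(n,X):
    X=np.atleast_2d(X); c=X@P[n]["world_to_cam"][:3,:3].T+P[n]["world_to_cam"][:3,3]
    K=P[n]["intrinsics"]; q=np.c_[c[:,0],-c[:,1],-c[:,2]]@K.T
    return q[:,:2]/q[:,2:]
def ray(n,uv,z):
    K=P[n]["intrinsics"];T=P[n]["world_to_cam"]
    d=np.linalg.inv(K)@np.r_[uv,1]; d=np.array([d[0],-d[1],-d[2]])
    R=T[:3,:3];C=-R.T@T[:3,3]; w=R.T@d
    return C+w*(z-C[2])/w[2]
def place(p,pts):
    x,y,a=p; pts=np.asarray(pts,float); c,s=np.cos(a),np.sin(a)
    return np.c_[x+c*pts[:,0]-s*pts[:,1], y+s*pts[:,0]+c*pts[:,1], pts[:,2]]
def render(n,polys,S=4,sub=4):
    m=np.zeros((384*S,512*S),np.uint8)
    for q in polys:
        uv=(proj(n,q)+0.5)*S-0.5
        cv2.fillPoly(m,[np.round(uv*16).astype(np.int32)],255,shift=4)
    return cv2.resize(m,(512,384),interpolation=cv2.INTER_AREA)/255.
def fit(masks,model,p0,wts=None):
    bl=lambda a:cv2.GaussianBlur(np.asarray(a,float),(0,0),0.8)
    B={n:bl(m) for n,m in masks.items()}
    def cost(p):
        q=np.array([p[0]/100,p[1]/100,p[2]/10])
        return sum(((bl(render(n,model(q,n)))-B[n])**2).sum() for n in B)
    best=None
    for it in range(3):
        x0=np.array([p0[0]*100,p0[1]*100,p0[2]*10]) if best is None else best.x
        sim=np.vstack([x0]+[x0+d for d in np.eye(3)*(1.0 if it==0 else .4)])
        r=minimize(cost,x0,method="Nelder-Mead",options=dict(initial_simplex=sim,xatol=1e-3,fatol=1e-3))
        if best is None or r.fun<best.fun: best=r
    p=best.x; return np.array([p[0]/100,p[1]/100,p[2]/10]),best.fun
E
cat > meas.py <<'E'
from fit import *
im={n:np.load(f"pics/{n}.npy") for n in P}
hsv={n:cv2.cvtColor(im[n],cv2.COLOR_RGB2HSV) for n in P}
roi=lambda n,x0,x1,y0,y1:(lambda m:(m.__setitem__((slice(y0,y1),slice(x0,x1)),1),m)[1])(np.zeros((384,512),np.uint8))
red={n:((hsv[n][...,1]>150)&((hsv[n][...,0]<6)|(hsv[n][...,0]>172))&(hsv[n][...,2]>140)&(r>0)) for n,r in (("top",roi("top",235,280,165,230)),("side",roi("side",225,300,190,230)))}
print({n:red[n].sum() for n in red})
a0=ray("top",(254,219),.018);b0=ray("top",(262,177),.018)
yaw=np.arctan2(*(b0-a0)[1::-1]); d=(b0-a0)/np.linalg.norm(b0-a0)
s0=a0+.175*d; print(s0,np.degrees(yaw))
def strip(p,n):
    xe=-0.0 
    # visible part ends where board occludes; subtract board polygon later
    return [place(p,[[-.175,-.038,.018],[-.175,.038,.018],[xe,.038,.018],[xe,-.038,.018]])]
def white(n,r): return (hsv[n][...,1]<50)&(hsv[n][...,2]>150)&(r>0)
B={n:white(n,r) for n,r in (("top",roi("top",232,300,125,190)),("side",roi("side",270,350,170,235)))}
for n in P:
    v=im[n].copy(); v[red[n]]=(0,255,255); v[B[n]]=(255,0,255)
    cv2.imwrite(f"pics/m_{n}.png",cv2.resize(v[120:250,100:360,::-1],None,fx=3,fy=3,interpolation=0))
th=-.0425
def board(p,n):  # top face, sagged; hinge at x=.165
    f=.063-.007
    top=[[0,-.098,f],[0,.098,f],[.165,.098,.063],[.165,-.098,.063]]
    fr=[[0,-.098,f],[0,.098,f],[0,.098,f-.025],[0,-.098,f-.025]]
    return [place(p,top)]
def stripb(p,n):
    return strip(p,n)
def both(masks):
    pass
bl=lambda a:cv2.GaussianBlur(np.asarray(a,float),(0,0),0.8)
def cost(v,which):
    p=np.array([v[0]/100,v[1]/100,v[2]/10]); c=0
    for n in which:
        f=.056
        R=render(n,strip(p,n)); 
        T=render(n,board(p,n)); F=render(n,[place(p,[[0,-.098,f],[0,.098,f],[0,.098,f-.025],[0,-.098,f-.025]])])
        R=R*(1-T)*(1-F)
        w=cv2.erode  # keepers ignored
        K=np.ones_like(R)
        for sy in(1,-1):
            k=proj(n,place(p,[[.045,sy*.101,.07]]))[0].astype(int); cv2.circle(K,tuple(int(i) for i in k),9,0,-1)
        c+=((bl(R)-bl(red[n]))**2).sum()+.5*(K*(bl(T)-bl(B[n]))**2).sum()
    return c
for which in (["top"],["side"],["top","side"]):
    x=np.array([s0[0]*100,s0[1]*100,yaw*10])
    for k in range(3):
        r=minimize(cost,x,args=(which,),method="Nelder-Mead",options=dict(initial_simplex=np.vstack([x]+[x+d*(1 if k==0 else .3) for d in np.eye(3)]),xatol=1e-3,fatol=1e-3)); x=r.x
    print(which,x[0]/100,x[1]/100,np.degrees(x[2]/10),r.fun)
p=np.array([x[0]/100,x[1]/100,x[2]/10]); np.save("stand.npy",p)
for n in P:
    v=cv2.resize(im[n],None,fx=6,fy=6,interpolation=cv2.INTER_CUBIC)
    for q in strip(p,n)+board(p,n):
        cv2.polylines(v,[np.round((proj(n,q)+.5)*6).astype(int)],True,(0,255,255),1)
    c=(proj(n,[[p[0],p[1],.03]])[0]*6).astype(int)
    cv2.imwrite(f"pics/ov_{n}.png",v[max(c[1]-270,0):c[1]+270,c[0]-380:c[0]+380,::-1])
E
python3 meas.py
```

```text
{'top': np.int64(701), 'side': np.int64(718)}
[ 0.61137286 -0.0207852   0.018     ] -10.515634555404922
['top'] 0.6218654197010377 -0.018428534041765518 -11.96528735069785 9.18852778338631
['side'] 0.6227094970156694 -0.019723593796861914 -11.748844868698656 7.162949144845488
['top', 'side'] 0.6222950655160239 -0.01895348096548253 -12.060845544268593 21.343221850605808
```

View pics/ov_top.png

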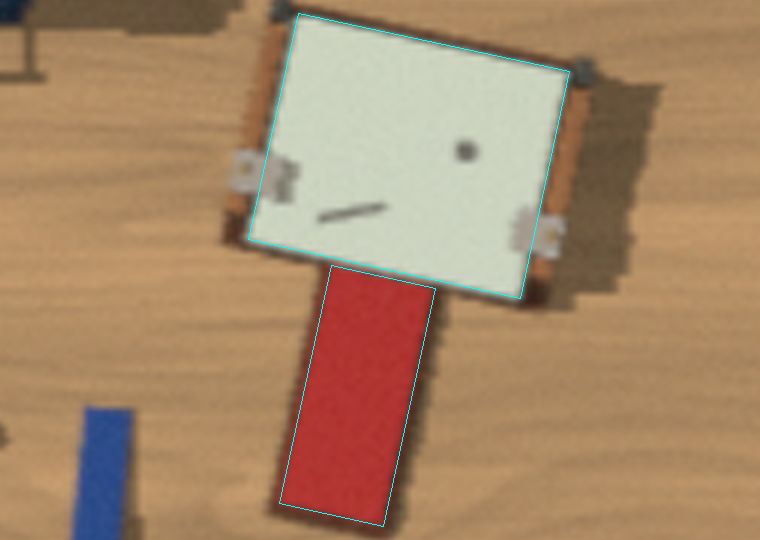

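View pics/ov_side.png

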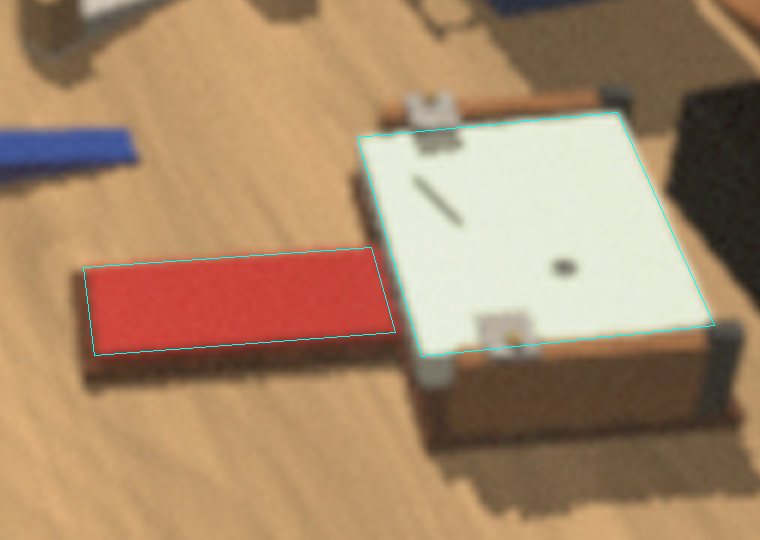

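The fit overlays the strip and board in both views; the stand is at about (0.622, -0.019), yaw -12°. Next is the wedge.

```bash
cat > mw.py <<'E'
from fit import *
im={n:np.load(f"pics/{n}.npy") for n in P}
a=ray("top",(185,205),.0);b=ray("top",(174,175),.004)
yaw=np.arctan2(*(b-a)[1::-1]); print(a,b,np.degrees(yaw))
hsv={n:cv2.cvtColor(im[n],cv2.COLOR_RGB2HSV) for n in P}
R={"top":(165,192,168,215),"side":(222,262,145,172)}
M={}
for n,(x0,x1,y0,y1) in R.items():
    r=np.zeros((384,512),bool); r[y0:y1,x0:x1]=1
    M[n]=r&(hsv[n][...,1]<60)&(hsv[n][...,2]>120)
    v=im[n].copy(); v[M[n]]=(255,0,255); print(n,M[n].sum())
def top(p,n): return [place(p,[[.016,-.017,.023],[.016,.017,.023],[.136,.017,.004],[.136,-.017,.004]])]
def grip(p): 
    o=[]
    for z in(0,.05): o.append([[s*.016,t*.017,z] for s,t in((-1,-1),(-1,1),(1,1),(1,-1))])
    q=np.array(o).reshape(-1,3); return q
bl=lambda a:cv2.GaussianBlur(np.asarray(a,float),(0,0),0.8)
def cost(v,which):
    p=np.array([v[0]/100,v[1]/100,v[2]/10]); c=0
    for n in which:
        T=render(n,top(p,n)); h=proj(n,place(p,grip(p)))
        g=np.zeros((384*4,512*4),np.uint8); hh=cv2.convexHull(np.round(((h+.5)*4-.5)*16).astype(np.int32)); cv2.fillPoly(g,[hh],255,shift=4)
        G=cv2.resize(g,(512,384),interpolation=cv2.INTER_AREA)/255.
        c+=((bl(T*(1-G))-bl(M[n]))**2).sum()
    return c
for which in (["top"],["side"],["top","side"]):
    x=np.array([a[0]*100,a[1]*100,yaw*10])
    for k in range(3):
        r=minimize(cost,x,args=(which,),method="Nelder-Mead",options=dict(initial_simplex=np.vstack([x]+[x+d*(1 if k==0 else .3) for d in np.eye(3)]),xatol=1e-3,fatol=1e-3)); x=r.x
    print(which,x[0]/100,x[1]/100,np.degrees(x[2]/10),r.fun)
p=np.array([x[0]/100,x[1]/100,x[2]/10]); np.save("wedge.npy",p)
out=[]
for n in P:
    v=cv2.resize(im[n],None,fx=8,fy=8,interpolation=cv2.INTER_CUBIC)
    g=place(p,grip(p))
    for q in top(p,n)+[g[:4],g[4:]]:
        cv2.polylines(v,[np.round((proj(n,q)+.5)*8).astype(int)],True,(0,255,255),1)
    c=(proj(n,[[p[0],p[1],.03]])[0]*8).astype(int)
    out.append(v[c[1]-290:c[1]+200,c[0]-200:c[0]+200,::-1])
cv2.imwrite("pics/ovw.png",np.hstack(out))
E
python3 mw.py
```

```text
[0.49940759 0.31007502 0.        ] [0.62978808 0.36015883 0.004     ] 21.013568307603332
top 205
side 105
['top'] 0.5084346400867341 0.307248621690446 25.832123305583504 0.5707080120717505
['side'] 0.5065046757887847 0.3080573453975361 22.158812116770832 0.7830794220830768
['top', 'side'] 0.5079631174754208 0.3081306235797545 24.879870463345156 3.011840107645604
```

View pics/ovw.png

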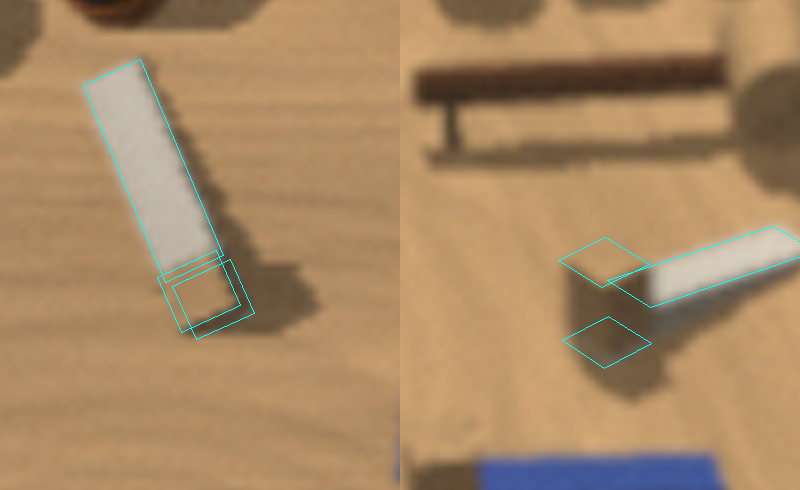

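```bash
cat > plan.py <<'E'
import sys, numpy as np
from plant import manip
from scipy.spatial.transform import Rotation as Ro
x,y,z,yaw=map(float,sys.argv[1:5])
s=manip.observe(); R0=Ro.from_euler("xyz",s["orientation"],degrees=True)
R1=Ro.from_euler("xyz",[180,0,yaw],degrees=True)
print("t",s["time_s"],"trans mm",np.round(R0.inv().apply(np.array([x,y,z])-s["position"])*1000,2),"rot",np.round((R0.inv()*R1).as_rotvec(degrees=True),2))
print("pos",s["position"].round(4),"rpy",s["orientation"].round(2),"F",s["force"].round(2),"j",s["joint_positions"].round(1),"w",round(s["grip_width"],4))
E
python3 plan.py 0.508 0.308 0.28 205.3
```

```text
t 1.1 trans mm [-383.56 -196.41  124.75] rot [  0.     0.   -43.85]
pos [0.2069 0.6162 0.4047] rpy [179.99   0.   161.45] F [-0.25  0.65  0.3 ] j [-70.6  18.4  -4.   83.1   1.3  78.5  -3.3] w 0.0855
```

```bash
python3 -m pendant '{"translation":[[-384,-196,125],[-384,-196,125],[-384,-196,125],[-384,-196,125],[-384,-196,125],[-384,-196,125],[-384,-196,125],[-384,-196,125]],"delta_rot":[[0,0,-44],[0,0,-44],[0,0,-44],[0,0,-44],[0,0,-44],[0,0,-44],[0,0,-44],[0,0,-44]],"grip":[0,0,0,0,0,0,0,0]}' 60; python3 plan.py 0.508 0.308 0.28 205.3
```

```text
time_s: 1.77
position: [0.427, 0.3912, 0.3138]
orientation: [180.0, 0.0, -154.4]
force: [1.8, 0.6, -0.9]
grip_width: 0.0851
t 1.7667 trans mm [ -37.12 -110.04   33.83] rot [0.03 0.05 0.28]
pos [0.427  0.3912 0.3138] rpy [ 1.7997e+02  5.0000e-02 -1.5442e+02] F [ 1.84  0.56 -0.87] j [-45.7  13.3   0.7 100.2  -0.2  66.5  70.6] w 0.0851
```

```bash
python3 -m pendant '{"translation":[[-37,-110,34],[-37,-110,34],[-37,-110,34],[-37,-110,34],[-37,-110,34],[-37,-110,34],[-37,-110,34],[-37,-110,34]],"delta_rot":[[0,0,0],[0,0,0],[0,0,0],[0,0,0],[0,0,0],[0,0,0],[0,0,0],[0,0,0]],"grip":[0,0,0,0,0,0,0,0]}' 60; python3 plan.py 0.508 0.308 0.24 205.3
```

```text
time_s: 2.43
position: [0.5056, 0.3111, 0.2805]
orientation: [179.9, 0.0, -154.4]
force: [-0.3, 0.4, -0.3]
grip_width: 0.0853
t 2.4333 trans mm [-0.78 -3.82 40.48] rot [0.05 0.05 0.33]
pos [0.5056 0.3111 0.2805] rpy [ 1.7995e+02  5.0000e-02 -1.5437e+02] F [-0.28  0.36 -0.29] j [-38.   16.7   4.5 100.1  -1.5  63.2  82.6] w 0.0853
```

```bash
python3 -m pendant '{"translation":[[-1,-4,20],[-1,-4,40],[-1,-4,60],[-1,-4,76],[-1,-4,88],[-1,-4,95],[-1,-4,97],[-1,-4,97]],"delta_rot":[[0,0,0.3],[0,0,0.3],[0,0,0.3],[0,0,0.3],[0,0,0.3],[0,0,0.3],[0,0,0.3],[0,0,0.3]],"grip":[0,0,0,0,0,0,0,0]}' 60; python3 plan.py 0.508 0.308 0.184 205.3
python3 - <<'E'
from fit import *
out=[]
for n in P:
    im=manip.read_camera(n); p=np.load("wedge.npy"); c=proj(n,[[p[0],p[1],.05]])[0].astype(int)
    out.append(cv2.resize(im[c[1]-32:c[1]+32,c[0]-32:c[0]+32,::-1],None,fx=6,fy=6,interpolation=cv2.INTER_CUBIC))
cv2.imwrite("pics/pre.png",np.hstack(out))
E
```

```text
time_s: 3.1
position: [0.5092, 0.3065, 0.183]
orientation: [180.0, 0.0, -154.8]
force: [0.9, 0.0, 0.6]
grip_width: 0.0855
t 3.1 trans mm [ 0.42  1.84 -0.97] rot [ 0.01  0.   -0.11]
pos [0.5092 0.3065 0.183 ] rpy [ 179.99    0.   -154.81] F [0.92 0.01 0.64] j [-37.3  23.2   4.4 104.   -2.2  52.8  83.3] w 0.0855
```

View pics/pre.png

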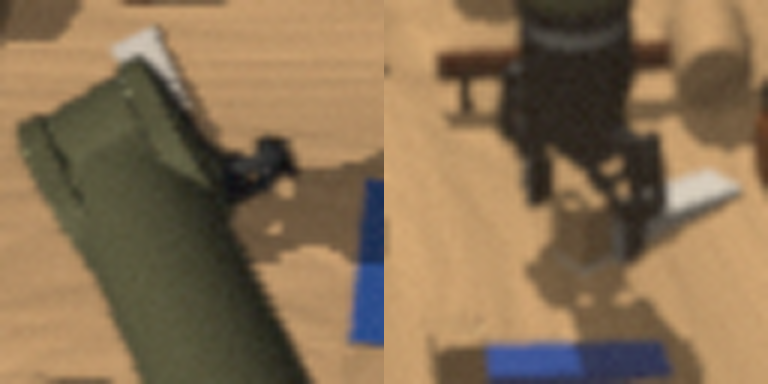

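The open fingers straddle the wooden grip: in the right panel they sit at about (540,180) and (630,220), with the grip between them. I'll close now.

```bash
python3 -m pendant '{"translation":[[0,2,0],[0,2,0],[0,2,0],[0,2,0],[0,2,0],[0,2,0],[0,2,0],[0,2,0]],"delta_rot":[[0,0,0],[0,0,0],[0,0,0],[0,0,0],[0,0,0],[0,0,0],[0,0,0],[0,0,0]],"grip":[0,0,1,1,1,1,1,1]}' 60; python3 plan.py 0.508 0.308 0.184 205.3
```

```text
time_s: 3.87
position: [0.5086, 0.308, 0.1832]
orientation: [180.0, 0.0, -154.8]
force: [-0.5, 0.6, 1.5]
grip_width: 0.0337
t 3.8667 trans mm [ 0.52  0.25 -0.76] rot [ 0.01  0.03 -0.15]
pos [0.5086 0.308  0.1832] rpy [ 1.7999e+02  3.0000e-02 -1.5485e+02] F [-0.46  0.61  1.49] j [-37.4  23.2   4.4 104.   -2.2  52.8  83.1] w 0.0337
```

```bash
python3 -m pendant '{"translation":[[0,0,-3],[0,0,-15],[0,0,-40],[0,0,-65],[0,0,-90],[0,0,-110],[0,0,-115],[0,0,-115]],"delta_rot":[[0,0,0],[0,0,0],[0,0,0],[0,0,0],[0,0,0],[0,0,0],[0,0,0],[0,0,0]],"grip":[1,1,1,1,1,1,1,1]}' 60; python3 plan.py 0.4745 0.0122 0.26 168
```

```text
time_s: 4.53
position: [0.5089, 0.3081, 0.3002]
orientation: [180.0, 0.2, -154.9]
force: [0.0, 0.8, -2.9]
grip_width: 0.0334
t 4.5333 trans mm [ 157.02 -253.23   39.39] rot [ 0.11  0.2  37.14]
pos [0.5089 0.3081 0.3002] rpy [ 179.96    0.22 -154.86] F [ 0.05  0.8  -2.94] j [-37.9  15.7   4.8  99.   -1.4  65.2  82.5] w 0.0334
```

```bash
python3 -m pendant '{"translation":[[20,-32,0],[45,-70,0],[70,-110,0],[95,-150,0],[120,-190,0],[140,-225,0],[152,-245,0],[157,-253,0]],"delta_rot":[[0,0,5],[0,0,10],[0,0,16],[0,0,22],[0,0,28],[0,0,33],[0,0,36],[0,0,37]],"grip":[1,1,1,1,1,1,1,1]}' 60; python3 plan.py 0.4745 0.0122 0.215 168
```

```text
time_s: 5.2
position: [0.472, 0.0047, 0.2963]
orientation: [-179.8, -0.2, 167.5]
force: [-0.2, -0.8, -2.1]
grip_width: 0.0334
t 5.2 trans mm [-1.07  8.23 81.25] rot [-0.24 -0.16 -0.5 ]
pos [0.472  0.0047 0.2963] rpy [-1.7976e+02 -1.6000e-01  1.6750e+02] F [-0.2  -0.84 -2.1 ] j [-23.2   1.4  19.7 115.9  -0.3  63.   74.1] w 0.0334
```

```bash
python3 -m pendant '{"translation":[[0,0,0],[0,0,0],[0,0,0],[0,0,0],[0,0,0],[0,0,0],[0,0,0],[0,0,0]],"delta_rot":[[0,0,0],[0,0,0],[0,0,0],[0,0,0],[0,0,0],[0,0,0],[0,0,0],[0,0,0]],"grip":[1,1,1,1,1,1,1,1]}' 60; python3 plan.py 0.4745 0.0122 0.215 168
```

```text
time_s: 5.87
position: [0.4739, 0.0125, 0.2979]
orientation: [-180.0, -0.0, 168.2]
force: [-0.3, -0.5, -2.3]
grip_width: 0.0331
t 5.8667 trans mm [-0.65 -0.19 82.91] rot [-0.  -0.   0.2]
pos [0.4739 0.0125 0.2979] rpy [-180.    -0.   168.2] F [-0.31 -0.46 -2.26] j [-23.5   1.4  19.2 115.6  -0.5  63.   74. ] w 0.0331
```

```bash
python3 -m pendant '{"translation":[[-0.6,0,15],[-0.6,0,35],[-0.6,0,55],[-0.6,0,72],[-0.6,0,80],[-0.6,0,83],[-0.6,0,83],[-0.6,0,83]],"delta_rot":[[0,0,0.2],[0,0,0.2],[0,0,0.2],[0,0,0.2],[0,0,0.2],[0,0,0.2],[0,0,0.2],[0,0,0.2]],"grip":[1,1,1,1,1,1,1,1]}' 60; python3 plan.py 0.4745 0.0122 0.203 168
cat > look.py <<'E'
import sys
from fit import *
o=[];s=np.load("stand.npy")
st=manip.observe(); yaw=np.radians(st["orientation"][2]-180)
wp=np.array([st["position"][0],st["position"][1],yaw]); zb=st["position"][2]-.1832
for n in P:
    im=manip.read_camera(n); np.save(f"pics/{n}_{sys.argv[1]}.npy",im)
    c=proj(n,place(s,[[-.08,0,.03]]))[0]
    v=cv2.resize(im,None,fx=8,fy=8,interpolation=cv2.INTER_CUBIC)
    q=place(wp,[[.016,-.017,.023],[.016,.017,.023],[.136,.017,.004],[.136,-.017,.004]]); q[:,2]+=zb
    if len(sys.argv)>2: cv2.polylines(v,[np.round((proj(n,q)+.5)*8).astype(int)],True,(0,255,255),1)
    c=(c*8).astype(int); o.append(v[c[1]-290:c[1]+290,c[0]-200:c[0]+200,::-1] if n=="top" else v[c[1]-290:c[1]+290,c[0]-150:c[0]+250,::-1])
cv2.imwrite(f"pics/look{sys.argv[1]}.png",np.hstack(o))
E
python3 look.py 1 o
```

```text
time_s: 6.53
position: [0.475, 0.0121, 0.2158]
orientation: [180.0, 0.1, 168.0]
force: [-0.2, -0.3, -2.6]
grip_width: 0.0334
t 6.5333 trans mm [5.100e-01 1.000e-02 1.276e+01] rot [ 0.03  0.07 -0.05]
pos [0.475  0.0121 0.2158] rpy [1.7997e+02 7.0000e-02 1.6795e+02] F [-0.21 -0.33 -2.56] j [-22.8   8.   19.3 119.8  -3.3  52.6  76.3] w 0.0334
```

View pics/look1.png

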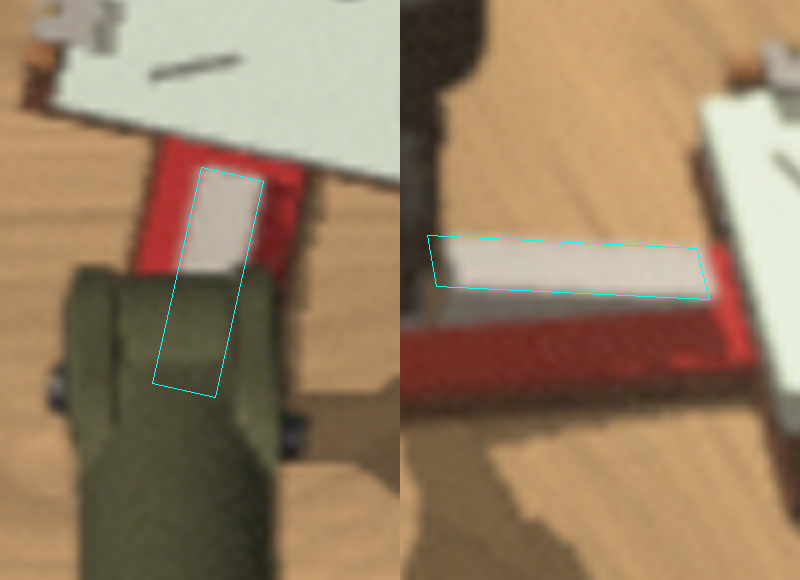

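```bash
python3 -m pendant '{"translation":[[0.5,0,4],[0.5,0,8],[0.5,0,11],[0.5,0,12.5],[0.5,0,13],[0.5,0,13],[0.5,0,13],[0.5,0,13]],"delta_rot":[[0,0,0],[0,0,0],[0,0,0],[0,0,0],[0,0,0],[0,0,0],[0,0,0],[0,0,0]],"grip":[1,1,1,1,1,1,1,1]}' 60; python3 plan.py 0.4745 0.0122 0.2012 168
```

```text
time_s: 7.3
position: [0.474, 0.0121, 0.2021]
orientation: [180.0, 0.0, 167.9]
force: [0.7, -0.1, -2.6]
grip_width: 0.0335
t 7.3 trans mm [-0.43  0.19  0.86] rot [ 0.01  0.02 -0.05]
pos [0.474  0.0121 0.2021] rpy [1.7999e+02 2.0000e-02 1.6795e+02] F [ 0.66 -0.05 -2.59] j [-22.7   9.2  19.2 120.4  -3.9  50.9  76.7] w 0.0335
```

```bash
python3 -m pendant '{"translation":[[0,0,0.4],[0,0,0.8],[0,0,1.2],[0,0,1.5],[0,0,1.5],[0,0,1.5],[0,0,1.5],[0,0,1.5]],"delta_rot":[[0,0,0],[0,0,0],[0,0,0],[0,0,0],[0,0,0],[0,0,0],[0,0,0],[0,0,0]],"grip":[1,1,1,1,1,1,1,1]}' 60; python3 plan.py 0.4745 0.0122 0.2012 168
```

```text
time_s: 7.97
position: [0.4741, 0.0121, 0.2012]
orientation: [180.0, 0.0, 168.0]
force: [-3.2, -0.1, 4.7]
grip_width: 0.0334
t 7.9667 trans mm [-0.37  0.19 -0.01] rot [ 0.02  0.01 -0.05]
pos [0.4741 0.0121 0.2012] rpy [1.7998e+02 1.0000e-02 1.6795e+02] F [-3.23 -0.06  4.72] j [-22.6   9.3  19.2 120.5  -3.9  50.8  76.8] w 0.0334
```

```bash
python3 -m pendant '{"translation":[[0,0,-0.3],[0,0,-0.5],[0,0,-0.5],[0,0,-0.5],[0,0,-0.5],[0,0,-0.5],[0,0,-0.5],[0,0,-0.5]],"delta_rot":[[0,0,0],[0,0,0],[0,0,0],[0,0,0],[0,0,0],[0,0,0],[0,0,0],[0,0,0]],"grip":[1,1,1,1,1,1,1,1]}' 60; python3 plan.py 0.4745 0.0122 0.2012 168
```

```text
time_s: 8.63
position: [0.4741, 0.0121, 0.2012]
orientation: [180.0, 0.0, 167.9]
force: [-2.5, 0.6, 5.3]
grip_width: 0.0337
t 8.6333 trans mm [-0.41  0.15 -0.01] rot [ 0.01  0.02 -0.05]
pos [0.4741 0.0121 0.2012] rpy [1.7999e+02 2.0000e-02 1.6795e+02] F [-2.54  0.57  5.31] j [-22.7   9.3  19.2 120.5  -3.9  50.8  76.8] w 0.0337
```

```bash
python3 -m pendant '{"translation":[[0,0,-0.3],[0,0,-0.6],[0,0,-0.8],[0,0,-0.8],[0,0,-0.8],[0,0,-0.8],[0,0,-0.8],[0,0,-0.8]],"delta_rot":[[0,0,0],[0,0,0],[0,0,0],[0,0,0],[0,0,0],[0,0,0],[0,0,0],[0,0,0]],"grip":[1,1,1,1,1,1,1,1]}' 60; python3 plan.py 0.4745 0.0122 0.2012 168
```

```text
time_s: 9.3
position: [0.4739, 0.0121, 0.2016]
orientation: [-180.0, -0.0, 167.9]
force: [0.4, -0.2, -2.0]
grip_width: 0.0333
t 9.3 trans mm [-0.59  0.22  0.42] rot [-0.   -0.01 -0.05]
pos [0.4739 0.0121 0.2016] rpy [-1.8000e+02 -1.0000e-02  1.6795e+02] F [ 0.37 -0.21 -2.03] j [-22.7   9.2  19.2 120.5  -3.9  50.9  76.7] w 0.0333
```

```bash
python3 -m pendant '{"translation":[[-4,0,0],[-8,0,0],[-12,0,0],[-16,0,0],[-20,0,0],[-23,0,0],[-23,0,0],[-23,0,0]],"delta_rot":[[0,0,0],[0,0,0],[0,0,0],[0,0,0],[0,0,0],[0,0,0],[0,0,0],[0,0,0]],"grip":[1,1,1,1,1,1,1,1]}' 60; python3 plan.py 0.4745 0.0122 0.2012 168; python3 look.py 2 o
```

```text
time_s: 9.97
position: [0.4966, 0.0072, 0.2017]
orientation: [-180.0, -0.0, 167.9]
force: [-0.4, 0.5, -3.2]
grip_width: 0.0333
t 9.9667 trans mm [22.6   0.23  0.48] rot [-0.01 -0.01 -0.06]
pos [0.4966 0.0072 0.2017] rpy [-1.7999e+02 -1.0000e-02  1.6794e+02] F [-0.4   0.51 -3.22] j [-21.8  11.8  19.4 117.5  -5.   51.4  78.4] w 0.0333
```

View pics/look2.png

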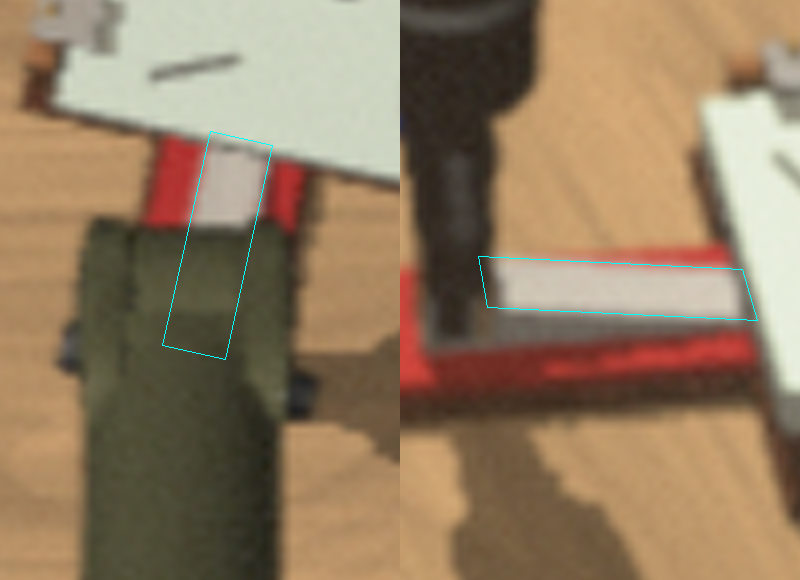

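```bash
cat > st.py <<'E'
import numpy as np
from plant import manip
s=manip.observe(); F=s["force"]; u=np.array([.978,-.208,0])
b=np.load("stand.npy"); d=s["position"][:2]-b[:2]; y=np.radians(-12)
print("t",round(s["time_s"],2),"tipx mm",round(1000*(d@u[:2])+136,1),"y",round(1000*(d@[.208,.978]),1),"z",round(s["position"][2],4),"rpy",s["orientation"].round(2),"push",round(-(F@u),2),"Fz",round(F[2],2),"T",s["wrist_torque"].round(2),"w",round(s["grip_width"],4))
E
python3 -m pendant '{"translation":[[-2,0,0.4],[-4,0,0.8],[-6,0,0.9],[-8,0,0.9],[-10,0,0.9],[-10,0,0.9],[-10,0,0.9],[-10,0,0.9]],"delta_rot":[[0,0,0],[0,0,0],[0,0,0],[0,0,0],[0,0,0],[0,0,0],[0,0,0],[0,0,0]],"grip":[1,1,1,1,1,1,1,1]}' 60; python3 st.py
```

```text
time_s: 10.73
position: [0.5067, 0.0052, 0.2012]
orientation: [180.0, 0.1, 167.9]
force: [0.8, -0.0, 1.8]
grip_width: 0.0334
t 10.73 tipx mm 18.0 y -0.4 z 0.2012 rpy [1.7998e+02 9.0000e-02 1.6795e+02] push -0.79 Fz 1.83 T [-0.02  0.02 -0.  ] w 0.0334
```

```bash
python3 -m pendant '{"translation":[[-2,0,-0.2],[-4,0,-0.2],[-6,0,-0.2],[-8,0,-0.2],[-10,0,-0.2],[-12,0,-0.2],[-14,0,-0.2],[-14,0,-0.2]],"delta_rot":[[0,0,0],[0,0,0],[0,0,0],[0,0,0],[0,0,0],[0,0,0],[0,0,0],[0,0,0]],"grip":[1,1,1,1,1,1,1,1]}' 60; python3 st.py
```

```text
time_s: 11.4
position: [0.5203, 0.0023, 0.2012]
orientation: [180.0, 0.0, 167.9]
force: [-1.6, 0.5, 3.3]
grip_width: 0.0334
t 11.4 tipx mm 31.8 y -0.5 z 0.2012 rpy [1.7999e+02 2.0000e-02 1.6795e+02] push 1.7 Fz 3.26 T [0.13 0.4  0.  ] w 0.0334
```

```bash
python3 -m pendant '{"translation":[[-2,0,0],[-4,0,0],[-6,0,0],[-8,0,0],[-10,0,0],[-12,0,0],[-12,0,0],[-12,0,0]],"delta_rot":[[0,0,0],[0,0,0],[0,0,0],[0,0,0],[0,0,0],[0,0,0],[0,0,0],[0,0,0]],"grip":[1,1,1,1,1,1,1,1]}' 60; python3 st.py
```

```text
time_s: 12.07
position: [0.5305, 0.0002, 0.2012]
orientation: [180.0, -0.2, 168.0]
force: [-9.0, 1.8, 11.0]
grip_width: 0.0333
t 12.07 tipx mm 42.2 y -0.3 z 0.2012 rpy [179.99  -0.24 167.96] push 9.17 Fz 10.95 T [ 0.28  1.39 -0.01] w 0.0333
```

```bash
python3 -m pendant '{"translation":[[0,0,-0.2],[0,0,-0.4],[0,0,-0.6],[0,0,-0.6],[0,0,-0.6],[-1,0,-0.6],[-2,0,-0.6],[-2,0,-0.6]],"delta_rot":[[0,0,0],[0,0,0],[0,0,0],[0,0,0],[0,0,0],[0,0,0],[0,0,0],[0,0,0]],"grip":[1,1,1,1,1,1,1,1]}' 60; python3 st.py
```

```text
time_s: 12.73
position: [0.5323, -0.0001, 0.2012]
orientation: [-180.0, -0.3, 168.0]
force: [-9.1, 1.5, 6.3]
grip_width: 0.0337
t 12.73 tipx mm 44.1 y -0.3 z 0.2012 rpy [-180.     -0.26  167.98] push 9.18 Fz 6.31 T [0.37 1.1  0.07] w 0.0337
```

```bash
python3 -m pendant '{"translation":[[0,0,-0.2],[0,0,-0.4],[0,0,-0.5],[-1,0,-0.5],[-2,0,-0.5],[-3,0,-0.5],[-4,0,-0.5],[-4,0,-0.5]],"delta_rot":[[0,0,0],[0,0,0],[0,0,0],[0,0,0],[0,0,0],[0,0,0],[0,0,0],[0,0,0]],"grip":[1,1,1,1,1,1,1,1]}' 60; python3 st.py
```

```text
time_s: 13.4
position: [0.5362, -0.0011, 0.2012]
orientation: [-180.0, -0.2, 168.0]
force: [-5.8, 0.3, 3.9]
grip_width: 0.0334
t 13.4 tipx mm 48.1 y -0.5 z 0.2012 rpy [-179.97   -0.25  167.97] push 5.74 Fz 3.91 T [0.29 0.79 0.05] w 0.0334
```

```bash
python3 -m pendant '{"translation":[[-1,0,-0.2],[-2,0,-0.3],[-3,0,-0.3],[-4,0,-0.3],[-5,0,-0.3],[-6,0,-0.3],[-7,0,-0.3],[-7,0,-0.3]],"delta_rot":[[0,0,0],[0,0,0],[0,0,0],[0,0,0],[0,0,0],[0,0,0],[0,0,0],[0,0,0]],"grip":[1,1,1,1,1,1,1,1]}' 60; python3 st.py
```

```text
time_s: 14.07
position: [0.543, -0.0027, 0.2013]
orientation: [-180.0, -0.3, 168.0]
force: [-5.2, 1.1, 1.9]
grip_width: 0.0331
t 14.07 tipx mm 55.1 y -0.6 z 0.2013 rpy [-179.96   -0.25  167.96] push 5.31 Fz 1.86 T [0.18 0.67 0.01] w 0.0331
```

Lifting at about 5 N. I'll keep going in small bites.

```bash
python3 -m pendant '{"translation":[[-0.5,0,-0.1],[-1,0,-0.2],[-1.5,0,-0.2],[-2,0,-0.2],[-2.5,0,-0.2],[-3,0,-0.2],[-3,0,-0.2],[-3,0,-0.2]],"delta_rot":[[0,0,0],[0,0,0],[0,0,0],[0,0,0],[0,0,0],[0,0,0],[0,0,0],[0,0,0]],"grip":[1,1,1,1,1,1,1,1]}' 60; python3 st.py
```

```text
time_s: 14.73
position: [0.5458, -0.0033, 0.2014]
orientation: [-180.0, -0.3, 168.0]
force: [-5.1, 1.2, 0.9]
grip_width: 0.0336
t 14.73 tipx mm 58.0 y -0.6 z 0.2014 rpy [-179.96   -0.26  167.96] push 5.26 Fz 0.94 T [ 0.19  0.63 -0.01] w 0.0336
```

```bash
python3 -m pendant '{"translation":[[-0.5,0,0],[-1,0,0],[-1.5,0,0],[-2,0,0],[-2.5,0,0],[-3,0,0],[-3,0,0],[-3,0,0]],"delta_rot":[[0,0,0],[0,0,0],[0,0,0],[0,0,0],[0,0,0],[0,0,0],[0,0,0],[0,0,0]],"grip":[1,1,1,1,1,1,1,1]}' 60; python3 st.py
```

```text
time_s: 15.4
position: [0.5488, -0.0039, 0.2014]
orientation: [-180.0, -0.3, 168.0]
force: [-6.3, 1.8, 2.5]
grip_width: 0.0333
t 15.4 tipx mm 61.0 y -0.6 z 0.2014 rpy [-179.96   -0.26  167.96] push 6.54 Fz 2.45 T [0.18 0.71 0.01] w 0.0333
```

```bash
python3 -m pendant '{"translation":[[-0.5,0,0],[-1,0,0],[-1.5,0,0],[-2,0,0],[-2,0,0],[-2,0,0],[-2,0,0],[-2,0,0]],"delta_rot":[[0,0,0],[0,0,0],[0,0,0],[0,0,0],[0,0,0],[0,0,0],[0,0,0],[0,0,0]],"grip":[1,1,1,1,1,1,1,1]}' 60; python3 st.py; python3 look.py 3 o
```

```text
time_s: 16.07
position: [0.5507, -0.0044, 0.2014]
orientation: [-180.0, -0.3, 168.0]
force: [-5.0, 1.0, 1.0]
grip_width: 0.0331
t 16.07 tipx mm 63.0 y -0.6 z 0.2014 rpy [-179.95   -0.26  167.96] push 5.04 Fz 1.04 T [0.21 0.73 0.02] w 0.0331
```

View pics/look3.png

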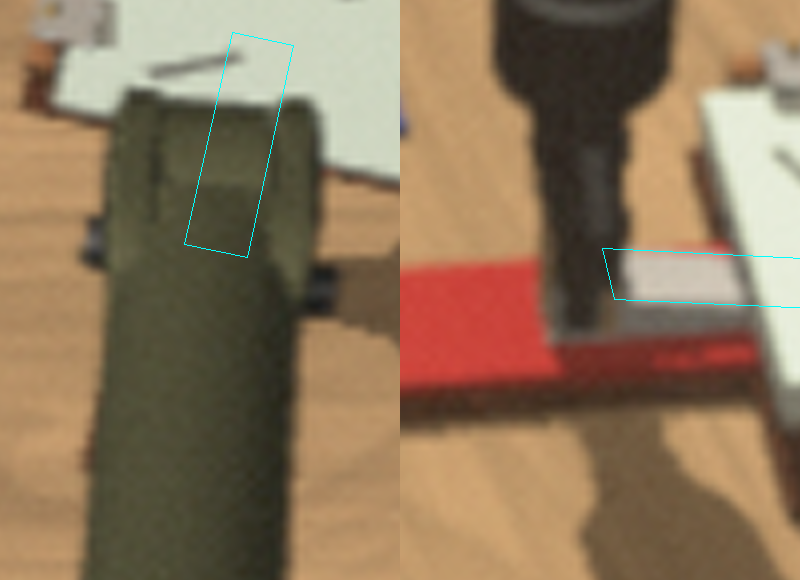

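```bash
python3 -m pendant '{"translation":[[-1,0,0],[-2,0,0],[-3,0,0],[-4,0,0],[-5,0,0],[-5,0,0],[-5,0,0],[-5,0,0]],"delta_rot":[[0,0,0],[0,0,0],[0,0,0],[0,0,0],[0,0,0],[0,0,0],[0,0,0],[0,0,0]],"grip":[1,1,1,1,1,1,1,1]}' 60; python3 st.py
```

```text
time_s: 16.83
position: [0.5557, -0.0055, 0.2014]
orientation: [-180.0, -0.2, 168.0]
force: [-5.0, 0.8, 0.5]
grip_width: 0.0335
t 16.83 tipx mm 68.1 y -0.6 z 0.2014 rpy [-179.96   -0.24  167.96] push 5.03 Fz 0.5 T [ 0.17  0.65 -0.05] w 0.0335
```

```bash
python3 -m pendant '{"translation":[[-0.5,0,0],[-1,0,0],[-1.5,0,0],[-2,0,0],[-2.5,0,0],[-3,0,0],[-3,0,0],[-3,0,0]],"delta_rot":[[0,0,0],[0,0,0],[0,0,0],[0,0,0],[0,0,0],[0,0,0],[0,0,0],[0,0,0]],"grip":[1,1,1,1,1,1,1,1]}' 60; python3 st.py
```

```text
time_s: 17.5
position: [0.5586, -0.0061, 0.2014]
orientation: [-180.0, -0.3, 168.0]
force: [-6.2, 1.8, 1.6]
grip_width: 0.033
t 17.5 tipx mm 71.0 y -0.6 z 0.2014 rpy [-179.96   -0.26  167.96] push 6.43 Fz 1.62 T [0.24 0.73 0.01] w 0.033
```

```bash
python3 -m pendant '{"translation":[[-0.4,0,0],[-0.8,0,0],[-1.2,0,0],[-1.6,0,0],[-2,0,0],[-2,0,0],[-2,0,0],[-2,0,0]],"delta_rot":[[0,0,0],[0,0,0],[0,0,0],[0,0,0],[0,0,0],[0,0,0],[0,0,0],[0,0,0]],"grip":[1,1,1,1,1,1,1,1]}' 60; python3 st.py
```

```text
time_s: 18.17
position: [0.5605, -0.0064, 0.2014]
orientation: [-180.0, -0.3, 168.0]
force: [-5.3, 0.6, 0.8]
grip_width: 0.0333
t 18.17 tipx mm 73.0 y -0.6 z 0.2014 rpy [-179.96   -0.26  167.96] push 5.34 Fz 0.84 T [0.27 0.75 0.02] w 0.0333
```

```bash
python3 -m pendant '{"translation":[[-0.4,0,0],[-0.8,0,0],[-1.2,0,0],[-1.6,0,0],[-2,0,0],[-2,0,0],[-2,0,0],[-2,0,0]],"delta_rot":[[0,0,0],[0,0,0],[0,0,0],[0,0,0],[0,0,0],[0,0,0],[0,0,0],[0,0,0]],"grip":[1,1,1,1,1,1,1,1]}' 60; python3 st.py
```

```text
time_s: 18.83
position: [0.5624, -0.0069, 0.2014]
orientation: [-180.0, -0.3, 168.0]
force: [-6.2, 0.9, 1.8]
grip_width: 0.0332
t 18.83 tipx mm 74.9 y -0.6 z 0.2014 rpy [-179.96   -0.27  167.96] push 6.28 Fz 1.83 T [ 0.22  0.77 -0.05] w 0.0332
```

```bash
python3 -m pendant '{"translation":[[-0.3,0,0],[-0.6,0,0],[-0.9,0,0],[-1.2,0,0],[-1.5,0,0],[-1.5,0,0],[-1.5,0,0],[-1.5,0,0]],"delta_rot":[[0,0,0],[0,0,0],[0,0,0],[0,0,0],[0,0,0],[0,0,0],[0,0,0],[0,0,0]],"grip":[1,1,1,1,1,1,1,1]}' 60; python3 st.py
```

```text
time_s: 19.5
position: [0.5639, -0.0072, 0.2014]
orientation: [-180.0, -0.3, 168.0]
force: [-6.0, 1.6, 1.7]
grip_width: 0.0335
t 19.5 tipx mm 76.4 y -0.6 z 0.2014 rpy [-179.96   -0.27  167.96] push 6.17 Fz 1.71 T [0.25 0.8  0.03] w 0.0335
```

```bash
python3 -m pendant '{"translation":[[-0.3,0,0],[-0.6,0,0],[-0.9,0,0],[-1.2,0,0],[-1.5,0,0],[-1.5,0,0],[-1.5,0,0],[-1.5,0,0]],"delta_rot":[[0,0,0],[0,0,0],[0,0,0],[0,0,0],[0,0,0],[0,0,0],[0,0,0],[0,0,0]],"grip":[1,1,1,1,1,1,1,1]}' 60; python3 st.py
```

```text
time_s: 20.17
position: [0.5653, -0.0075, 0.2014]
orientation: [-180.0, -0.3, 168.0]
force: [-6.1, 1.2, 1.3]
grip_width: 0.033
t 20.17 tipx mm 77.9 y -0.6 z 0.2014 rpy [-179.96   -0.28  167.96] push 6.22 Fz 1.29 T [ 0.23  0.87 -0.  ] w 0.033
```

```bash
python3 -m pendant '{"translation":[[-0.3,0,0],[-0.6,0,0],[-0.9,0,0],[-1.2,0,0],[-1.5,0,0],[-1.5,0,0],[-1.5,0,0],[-1.5,0,0]],"delta_rot":[[0,0,0],[0,0,0],[0,0,0],[0,0,0],[0,0,0],[0,0,0],[0,0,0],[0,0,0]],"grip":[1,1,1,1,1,1,1,1]}' 60; python3 st.py
```

```text
time_s: 20.83
position: [0.5669, -0.0078, 0.2014]
orientation: [-180.0, -0.3, 168.0]
force: [-5.2, 0.9, 2.2]
grip_width: 0.0333
t 20.83 tipx mm 79.5 y -0.6 z 0.2014 rpy [-179.96   -0.27  167.96] push 5.3 Fz 2.19 T [ 0.24  0.78 -0.02] w 0.0333
```

```bash
python3 look.py 4 o
```

```text
(no output)
```

View pics/look4.png

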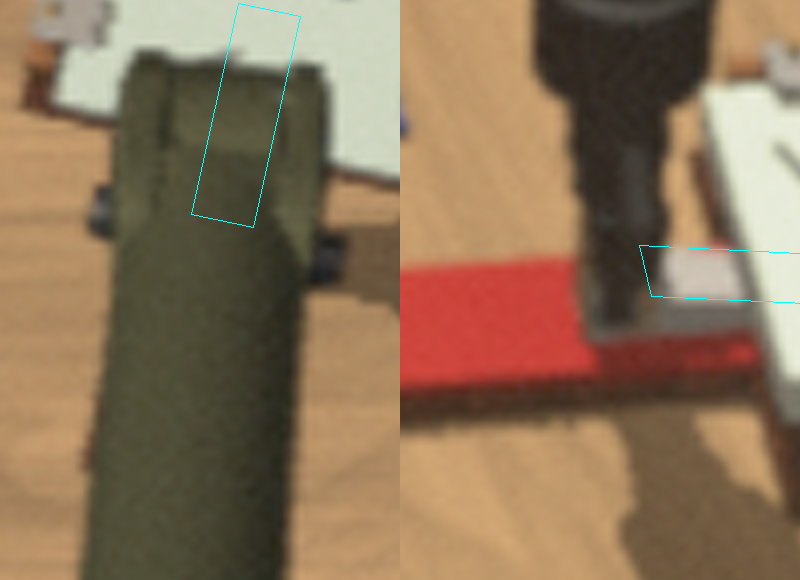

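The board's front-left corner has risen: it is now near (702,85) in the side crop, against 95 before. I'll carry on in 1.5 mm steps.

```bash
python3 -m pendant '{"translation":[[-0.3,0,0],[-0.6,0,0],[-0.9,0,0],[-1.2,0,0],[-1.5,0,0],[-1.5,0,0],[-1.5,0,0],[-1.5,0,0]],"delta_rot":[[0,0,0],[0,0,0],[0,0,0],[0,0,0],[0,0,0],[0,0,0],[0,0,0],[0,0,0]],"grip":[1,1,1,1,1,1,1,1]}' 60; python3 st.py
```

```text
time_s: 21.6
position: [0.5682, -0.0081, 0.2014]
orientation: [-180.0, -0.3, 168.0]
force: [-6.1, 1.1, 1.3]
grip_width: 0.0335
t 21.6 tipx mm 80.9 y -0.6 z 0.2014 rpy [-179.96   -0.28  167.96] push 6.18 Fz 1.25 T [ 0.2   0.82 -0.03] w 0.0335
```

```bash
python3 -m pendant '{"translation":[[-0.3,0,0],[-0.6,0,0],[-0.9,0,0],[-1.2,0,0],[-1.2,0,0],[-1.2,0,0],[-1.2,0,0],[-1.2,0,0]],"delta_rot":[[0,0,0],[0,0,0],[0,0,0],[0,0,0],[0,0,0],[0,0,0],[0,0,0],[0,0,0]],"grip":[1,1,1,1,1,1,1,1]}' 60; python3 st.py
```

```text
time_s: 22.27
position: [0.5695, -0.0084, 0.2014]
orientation: [-180.0, -0.3, 168.0]
force: [-5.8, 1.2, 1.7]
grip_width: 0.0338
t 22.27 tipx mm 82.1 y -0.6 z 0.2014 rpy [-179.96   -0.28  167.96] push 5.91 Fz 1.75 T [ 0.19  0.87 -0.03] w 0.0338
```

```bash
python3 -m pendant '{"translation":[[-0.3,0,0],[-0.6,0,0],[-0.9,0,0],[-1.2,0,0],[-1.2,0,0],[-1.2,0,0],[-1.2,0,0],[-1.2,0,0]],"delta_rot":[[0,0,0],[0,0,0],[0,0,0],[0,0,0],[0,0,0],[0,0,0],[0,0,0],[0,0,0]],"grip":[1,1,1,1,1,1,1,1]}' 60; python3 st.py
```

```text
time_s: 22.93
position: [0.5705, -0.0086, 0.2014]
orientation: [-180.0, -0.3, 168.0]
force: [-6.5, 1.0, 1.9]
grip_width: 0.0335
t 22.93 tipx mm 83.2 y -0.6 z 0.2014 rpy [-179.96   -0.3   167.96] push 6.58 Fz 1.87 T [ 0.22  0.91 -0.03] w 0.0335
```

```bash
python3 -m pendant '{"translation":[[-0.2,0,0],[-0.4,0,0],[-0.6,0,0],[-0.8,0,0],[-1,0,0],[-1,0,0],[-1,0,0],[-1,0,0]],"delta_rot":[[0,0,0],[0,0,0],[0,0,0],[0,0,0],[0,0,0],[0,0,0],[0,0,0],[0,0,0]],"grip":[1,1,1,1,1,1,1,1]}' 60; python3 st.py
```

```text
time_s: 23.6
position: [0.571, -0.0087, 0.2014]
orientation: [-180.0, -0.4, 168.0]
force: [-9.2, 0.9, 3.4]
grip_width: 0.0332
t 23.6 tipx mm 83.6 y -0.6 z 0.2014 rpy [-179.96   -0.41  167.96] push 9.15 Fz 3.35 T [ 0.27  1.27 -0.03] w 0.0332
```

```bash
python3 -m pendant '{"translation":[[-0.2,0,0],[-0.4,0,0],[-0.6,0,0],[-0.8,0,0],[-0.8,0,0],[-0.8,0,0],[-0.8,0,0],[-0.8,0,0]],"delta_rot":[[0,0,0],[0,0,0],[0,0,0],[0,0,0],[0,0,0],[0,0,0],[0,0,0],[0,0,0]],"grip":[1,1,1,1,1,1,1,1]}' 60; python3 st.py
```

```text
time_s: 24.27
position: [0.5713, -0.0087, 0.2014]
orientation: [-180.0, -0.5, 168.0]
force: [-10.5, 3.3, 6.4]
grip_width: 0.0337
t 24.27 tipx mm 84.0 y -0.6 z 0.2014 rpy [-179.96   -0.48  167.97] push 11.0 Fz 6.44 T [ 0.37  1.59 -0.02] w 0.0337
```

```bash
python3 -m pendant '{"translation":[[-0.2,0,-0.1],[-0.4,0,-0.2],[-0.6,0,-0.2],[-0.6,0,-0.2],[-0.6,0,-0.2],[-0.6,0,-0.2],[-0.6,0,-0.2],[-0.6,0,-0.2]],"delta_rot":[[0,0,0],[0,0,0],[0,0,0],[0,0,0],[0,0,0],[0,0,0],[0,0,0],[0,0,0]],"grip":[1,1,1,1,1,1,1,1]}' 60; python3 st.py
```

```text
time_s: 24.93
position: [0.5715, -0.0087, 0.2014]
orientation: [-180.0, -0.6, 168.0]
force: [-13.1, 1.9, 6.5]
grip_width: 0.0334
t 24.93 tipx mm 84.2 y -0.6 z 0.2014 rpy [-179.95   -0.56  167.97] push 13.21 Fz 6.53 T [ 0.38  1.78 -0.02] w 0.0334
```

```bash
python3 -m pendant '{"translation":[[0,0,-0.2],[0,0,-0.4],[-0.2,0,-0.6],[-0.4,0,-0.6],[-0.6,0,-0.6],[-0.6,0,-0.6],[-0.6,0,-0.6],[-0.6,0,-0.6]],"delta_rot":[[0,0,0],[0,0,0],[0,0,0],[0,0,0],[0,0,0],[0,0,0],[0,0,0],[0,0,0]],"grip":[1,1,1,1,1,1,1,1]}' 60; python3 st.py
```

```text
time_s: 25.6
position: [0.5718, -0.0088, 0.2016]
orientation: [-179.9, -0.6, 168.0]
force: [-13.1, 2.3, 4.6]
grip_width: 0.0337
t 25.6 tipx mm 84.5 y -0.6 z 0.2016 rpy [-179.94   -0.62  167.97] push 13.32 Fz 4.58 T [0.39 1.91 0.02] w 0.0337
```

```bash
python3 -m pendant '{"translation":[[0,0,-0.2],[-0.2,0,-0.4],[-0.4,0,-0.4],[-0.6,0,-0.4],[-0.6,0,-0.4],[-0.6,0,-0.4],[-0.6,0,-0.4],[-0.6,0,-0.4]],"delta_rot":[[0,0,0],[0,0,0],[0,0,0],[0,0,0],[0,0,0],[0,0,0],[0,0,0],[0,0,0]],"grip":[1,1,1,1,1,1,1,1]}' 60; python3 st.py
```

```text
time_s: 26.27
position: [0.572, -0.0088, 0.2016]
orientation: [-179.9, -0.7, 168.0]
force: [-14.0, 2.9, 5.0]
grip_width: 0.034
t 26.27 tipx mm 84.7 y -0.6 z 0.2016 rpy [-179.93   -0.69  167.98] push 14.27 Fz 4.98 T [ 0.4   1.96 -0.02] w 0.034
```

```bash
python3 -m pendant '{"translation":[[0,0,-0.2],[-0.2,0,-0.4],[-0.4,0,-0.5],[-0.6,0,-0.5],[-0.8,0,-0.5],[-0.8,0,-0.5],[-0.8,0,-0.5],[-0.8,0,-0.5]],"delta_rot":[[0,0,0],[0,0,0],[0,0,0],[0,0,0],[0,0,0],[0,0,0],[0,0,0],[0,0,0]],"grip":[1,1,1,1,1,1,1,1]}' 60; python3 st.py
```

```text
time_s: 26.93
position: [0.5723, -0.0088, 0.2017]
orientation: [-179.9, -0.8, 168.0]
force: [-15.4, 2.2, 4.4]
grip_width: 0.0336
t 26.93 tipx mm 85.0 y -0.5 z 0.2017 rpy [-179.92   -0.78  167.98] push 15.57 Fz 4.4 T [0.51 2.16 0.  ] w 0.0336
```

```bash
python3 -m pendant '{"translation":[[0,0,-0.2],[-0.2,0,-0.3],[-0.4,0,-0.3],[-0.6,0,-0.3],[-0.6,0,-0.3],[-0.6,0,-0.3],[-0.6,0,-0.3],[-0.6,0,-0.3]],"delta_rot":[[0,0,0],[0,0,0],[0,0,0],[0,0,0],[0,0,0],[0,0,0],[0,0,0],[0,0,0]],"grip":[1,1,1,1,1,1,1,1]}' 60; python3 st.py
```

```text
time_s: 27.6
position: [0.5725, -0.0087, 0.2015]
orientation: [-179.9, -0.9, 168.0]
force: [-15.3, 3.4, 3.3]
grip_width: 0.0339
t 27.6 tipx mm 85.2 y -0.4 z 0.2015 rpy [-179.92   -0.86  168.01] push 15.7 Fz 3.25 T [0.57 2.38 0.01] w 0.0339
```

```bash
python3 -m pendant '{"translation":[[-0.2,0,0],[-0.4,0,0],[-0.6,0,0],[-0.8,0,0],[-0.8,0,0],[-0.8,0,0],[-0.8,0,0],[-0.8,0,0]],"delta_rot":[[0,0,0],[0,0,0],[0,0,0],[0,0,0],[0,0,0],[0,0,0],[0,0,0],[0,0,0]],"grip":[1,1,1,1,1,1,1,1]}' 60; python3 st.py
```

```text
time_s: 28.27
position: [0.5729, -0.0088, 0.2016]
orientation: [-179.9, -0.9, 168.0]
force: [-16.5, 3.2, 5.0]
grip_width: 0.033
t 28.27 tipx mm 85.5 y -0.4 z 0.2016 rpy [-179.92   -0.95  168.01] push 16.84 Fz 4.99 T [0.59 2.7  0.02] w 0.033
```

```bash
python3 look.py 5 o
```

```text
(no output)
```

View pics/look5.png

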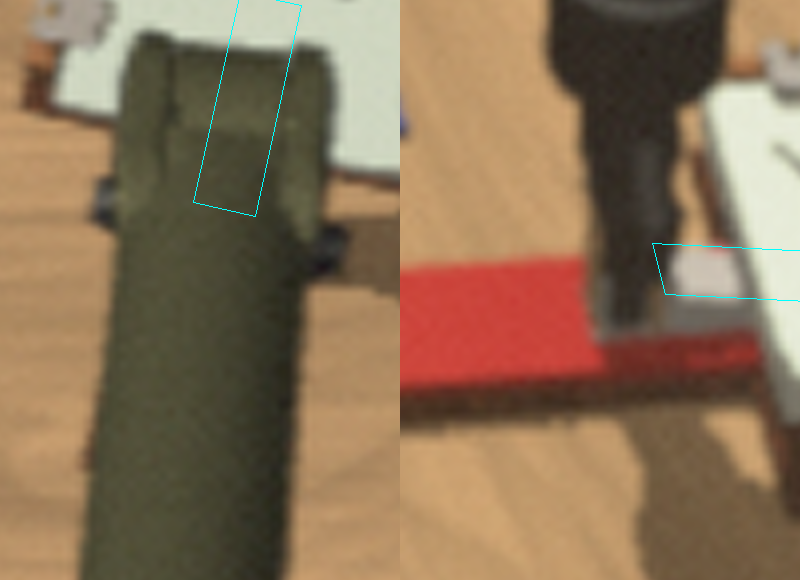

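```bash
python3 -m pendant '{"translation":[[-0.2,0,-0.2],[-0.4,0,-0.3],[-0.6,0,-0.3],[-0.8,0,-0.3],[-1,0,-0.3],[-1,0,-0.3],[-1,0,-0.3],[-1,0,-0.3]],"delta_rot":[[0,0,0],[0,0,0],[0,0,0],[0,0,0],[0,0,0],[0,0,0],[0,0,0],[0,0,0]],"grip":[1,1,1,1,1,1,1,1]}' 60; python3 st.py
```

```text
time_s: 29.03
position: [0.5732, -0.0089, 0.2017]
orientation: [-179.9, -1.1, 168.0]
force: [-19.1, 3.7, 6.3]
grip_width: 0.0333
t 29.03 tipx mm 85.9 y -0.3 z 0.2017 rpy [-179.91   -1.07  168.01] push 19.45 Fz 6.28 T [0.74 3.08 0.04] w 0.0333
```

```bash
python3 -m pendant '{"translation":[[-0.2,0,-0.1],[-0.4,0,-0.2],[-0.6,0,-0.2],[-0.6,0,-0.2],[-0.6,0,-0.2],[-0.6,0,-0.2],[-0.6,0,-0.2],[-0.6,0,-0.2]],"delta_rot":[[0,0,0],[0,0,0],[0,0,0],[0,0,0],[0,0,0],[0,0,0],[0,0,0],[0,0,0]],"grip":[1,1,1,1,1,1,1,1]}' 60; python3 st.py
```

```text
time_s: 29.7
position: [0.5735, -0.009, 0.2015]
orientation: [-179.9, -1.1, 168.0]
force: [-19.1, 4.4, 5.6]
grip_width: 0.0333
t 29.7 tipx mm 86.2 y -0.4 z 0.2015 rpy [-179.9    -1.12  168.  ] push 19.64 Fz 5.57 T [ 0.77  3.15 -0.02] w 0.0333
```

```bash
python3 -m pendant '{"translation":[[-0.2,0,-0.1],[-0.4,0,-0.3],[-0.5,0,-0.3],[-0.5,0,-0.3],[-0.5,0,-0.3],[-0.5,0,-0.3],[-0.5,0,-0.3],[-0.5,0,-0.3]],"delta_rot":[[0,0,0],[0,0,0],[0,0,0],[0,0,0],[0,0,0],[0,0,0],[0,0,0],[0,0,0]],"grip":[1,1,1,1,1,1,1,1]}' 60; python3 st.py
```

```text
time_s: 30.37
position: [0.5739, -0.0089, 0.2014]
orientation: [-179.9, -1.1, 168.0]
force: [-18.4, 3.5, 2.9]
grip_width: 0.0332
t 30.37 tipx mm 86.6 y -0.2 z 0.2014 rpy [-179.9    -1.14  168.02] push 18.68 Fz 2.94 T [0.82 3.18 0.05] w 0.0332
```

```bash
python3 -m pendant '{"translation":[[-0.2,0,0],[-0.4,0,0],[-0.5,0,0],[-0.5,0,0],[-0.5,0,0],[-0.5,0,0],[-0.5,0,0],[-0.5,0,0]],"delta_rot":[[0,0,0],[0,0,0],[0,0,0],[0,0,0],[0,0,0],[0,0,0],[0,0,0],[0,0,0]],"grip":[1,1,1,1,1,1,1,1]}' 60; python3 st.py
```

```text
time_s: 31.03
position: [0.5741, -0.0089, 0.2014]
orientation: [-179.9, -1.2, 168.0]
force: [-19.7, 4.1, 3.9]
grip_width: 0.0336
t 31.03 tipx mm 86.8 y -0.2 z 0.2014 rpy [-179.9    -1.2   168.02] push 20.13 Fz 3.94 T [0.89 3.34 0.05] w 0.0336
```

```bash
python3 -m pendant '{"translation":[[0.5,0,0],[1,0,0],[1.5,0,0],[2,0,0],[2.5,0,0],[3,0,0],[3,0,0],[3,0,0]],"delta_rot":[[0,0,0],[0,0,0],[0,0,0],[0,0,0],[0,0,0],[0,0,0],[0,0,0],[0,0,0]],"grip":[1,1,1,1,1,1,1,1]}' 60; python3 st.py
```

```text
time_s: 31.7
position: [0.5731, -0.0088, 0.2014]
orientation: [-179.9, -0.8, 168.0]
force: [-9.7, 3.5, -3.9]
grip_width: 0.0338
t 31.7 tipx mm 85.7 y -0.3 z 0.2014 rpy [-179.9    -0.82  168.01] push 10.21 Fz -3.94 T [0.71 1.9  0.06] w 0.0338
```

```bash
python3 -m pendant '{"translation":[[0.4,0,0.2],[0.8,0,0.4],[1.2,0,0.6],[1.6,0,0.6],[1.6,0,0.6],[1.6,0,0.6],[1.6,0,0.6],[1.6,0,0.6]],"delta_rot":[[0,0,0],[0,0,0],[0,0,0],[0,0,0],[0,0,0],[0,0,0],[0,0,0],[0,0,0]],"grip":[1,1,1,1,1,1,1,1]}' 30; python3 st.py
```

```text
time_s: 32.37
position: [0.5725, -0.0086, 0.2013]
orientation: [-179.9, -0.6, 168.0]
force: [-5.7, 2.2, -5.6]
grip_width: 0.0334
t 32.37 tipx mm 85.2 y -0.3 z 0.2013 rpy [-179.91   -0.63  168.01] push 6.06 Fz -5.64 T [0.55 1.32 0.07] w 0.0334
```

```bash
python3 -m pendant '{"translation":[[0.4,0,0.4],[0.4,0,0.4],[0.4,0,0.4],[0.4,0,0.4],[0.4,0,0.4],[0.4,0,0.4],[0.4,0,0.4],[0.4,0,0.4]],"delta_rot":[[0,0,0],[0,0,0],[0,0,0],[0,0,0],[0,0,0],[0,0,0],[0,0,0],[0,0,0]],"grip":[1,1,0.7,0.4,0.2,0,0,0]}' 30; python3 st.py
```

```text
time_s: 33.03
position: [0.576, -0.0098, 0.2049]
orientation: [180.0, 0.1, 167.9]
force: [0.5, 0.5, 0.1]
grip_width: 0.0852
t 33.03 tipx mm 88.8 y -0.7 z 0.2049 rpy [1.7999e+02 9.0000e-02 1.6794e+02] push -0.37 Fz 0.06 T [ 0.01 -0.01  0.01] w 0.0852
```

```bash
python3 -m pendant '{"translation":[[0,0,-8],[0,0,-20],[0,0,-40],[0,0,-65],[0,0,-90],[0,0,-110],[0,0,-120],[0,0,-120]],"delta_rot":[[0,0,0],[0,0,0],[0,0,0],[0,0,0],[0,0,0],[0,0,0],[0,0,0],[0,0,0]],"grip":[0,0,0,0,0,0,0,0]}' 30; python3 st.py; python3 -m pendant '{"translation":[[0,-30,0],[0,-60,0],[0,-100,0],[0,-140,0],[0,-180,0],[0,-210,0],[0,-220,0],[0,-220,0]],"delta_rot":[[0,0,0],[0,0,0],[0,0,0],[0,0,0],[0,0,0],[0,0,0],[0,0,0],[0,0,0]],"grip":[0,0,0,0,0,0,0,0]}' 30; python3 st.py; python3 look.py 6; python3 - <<'E'
from fit import *
im=np.load("pics/top_6.npy"); cv2.imwrite("pics/topf.png",im[:,:,::-1])
E
```

```text
time_s: 33.7
position: [0.5765, -0.0098, 0.3283]
orientation: [179.9, 0.4, 167.9]
force: [0.1, 0.0, 0.1]
grip_width: 0.0853
t 33.7 tipx mm 89.3 y -0.6 z 0.3283 rpy [179.87   0.36 167.94] push -0.13 Fz 0.15 T [-0.01  0.06 -0.01] w 0.0853
time_s: 34.37
position: [0.5277, -0.2284, 0.3235]
orientation: [-179.9, -0.1, 167.6]
force: [-0.3, -0.7, 0.3]
grip_width: 0.0855
t 34.37 tipx mm 87.0 y -224.5 z 0.3235 rpy [-1.7991e+02 -9.0000e-02  1.6757e+02] push 0.11 Fz 0.29 T [-0.05 -0.05 -0.05] w 0.0855
```

View pics/look6.png

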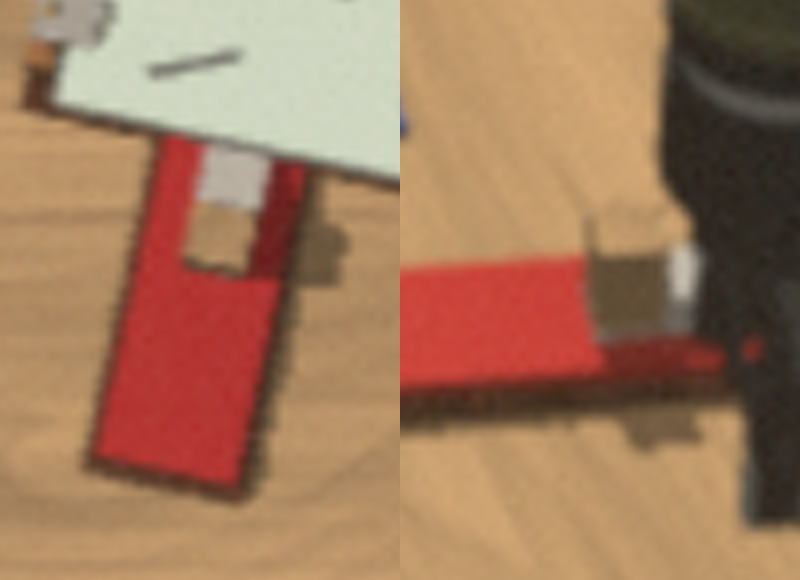

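View pics/topf.png

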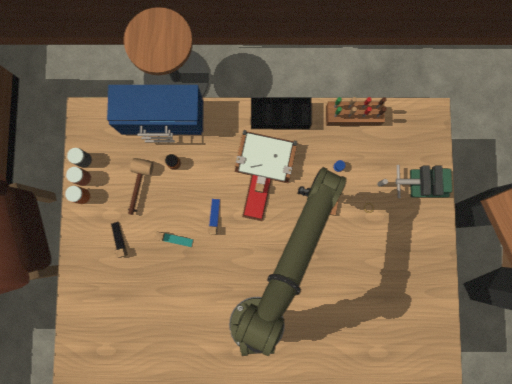

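The wedge lies straight at top-crop (225,210), flat on the strip and clear of the fingers. The arm hides the board in the side view, so I'll move it aside to check the level.

```bash
python3 -m pendant '{"translation":[[0,40,0],[0,80,0],[0,120,0],[0,160,0],[0,200,0],[0,240,0],[0,280,0],[0,320,0]],"delta_rot":[[0,0,0],[0,0,0],[0,0,0],[0,0,0],[0,0,0],[0,0,0],[0,0,0],[0,0,0]],"grip":[0,0,0,0,0,0,0,0]}' 30; python3 -m pendant '{"translation":[[0,40,0],[0,80,0],[0,110,0],[0,130,0],[0,140,0],[0,140,0],[0,140,0],[0,140,0]],"delta_rot":[[0,0,0],[0,0,0],[0,0,0],[0,0,0],[0,0,0],[0,0,0],[0,0,0],[0,0,0]],"grip":[0,0,0,0,0,0,0,0]}' 30; python3 st.py; python3 look.py 7; python3 - <<'E'
from fit import *
s=np.load("stand.npy"); im={k:np.load(f"pics/side{k}.npy") for k in("","_7")}
o=[]
for k in im:
    v=cv2.resize(im[k][165:240,220:350],None,fx=6,fy=6,interpolation=cv2.INTER_CUBIC)
    for f,col in((.056,(0,255,255)),(.063,(255,0,255))):
        q=place(s,[[0,-.098,f],[0,.098,f],[.165,.098,.063],[.165,-.098,.063]])
        cv2.polylines(v,[np.round((proj("side",q)+.5-[220,165])*6).astype(int)],True,col,1)
    o.append(v[:290])
cv2.imwrite("pics/level.png",np.vstack(o)[...,::-1])
# fit board front height
def fith(k):
    h=cv2.cvtColor(im[k],cv2.COLOR_RGB2HSV); r=np.zeros((384,512),bool); r[170:235,270:350]=1
    M=((h[...,1]<50)&(h[...,2]>150)&r).astype(float); bl=lambda a:cv2.GaussianBlur(a,(0,0),.8)
    K=np.ones((384,512))
    for sy in(1,-1):
        c=proj("side",place(s,[[.045,sy*.101,.07]]))[0]; cv2.circle(K,(int(c[0]),int(c[1])),8,0,-1)
    fs=np.arange(.048,.0701,.0005)
    return fs[np.argmin([(K*(bl(render("side",[place(s,[[0,-.098,f],[0,.098,f],[.165,.098,.063],[.165,-.098,.063]])]))-bl(M))**2).sum() for f in fs])]
print("front top height before/after",fith(""),fith("_7"))
E
```

```text
time_s: 35.13
position: [0.5956, 0.0937, 0.3241]
orientation: [179.9, -0.1, 168.2]
force: [0.5, -0.3, 0.1]
grip_width: 0.0853
time_s: 35.8
position: [0.6255, 0.2234, 0.3244]
orientation: [-179.9, -0.0, 167.8]
force: [-0.2, 0.1, 0.1]
grip_width: 0.0852
t 35.8 tipx mm 88.7 y 237.7 z 0.3244 rpy [-179.92   -0.    167.85] push 0.19 Fz 0.05 T [ 0.02  0.04 -0.03] w 0.0852
front top height before/after 0.05600000000000001 0.07000000000000002
```

View pics/level.png

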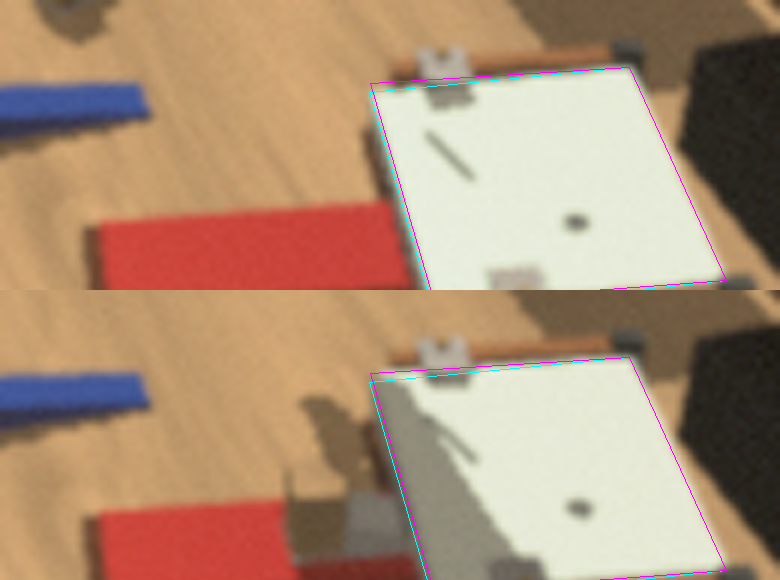

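View pics/look7.png

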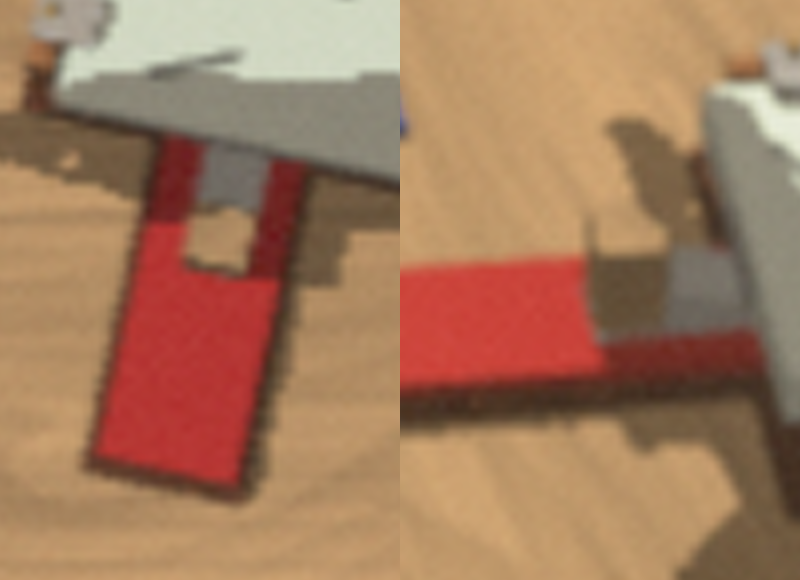

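The board's edge lies on the magenta level outline (crop corner about (370,374)), and the shadow gap under the keeper has closed. The numeric height fit isn't usable, because the arm's shadow falls on the board. Handing in.

```bash
python3 -m pendant '{"translation":[[0,0,0],[0,0,0],[0,0,0],[0,0,0],[0,0,0],[0,0,0],[0,0,0],[0,0,0]],"delta_rot":[[0,0,0],[0,0,0],[0,0,0],[0,0,0],[0,0,0],[0,0,0],[0,0,0],[0,0,0]],"grip":[0,0,0,0,0,0,0,0]}'; python3 - <<'E'
from plant import manip
print(manip.close_job())
E
```

```text
time_s: 36.57
position: [0.6256, 0.2252, 0.3244]
orientation: [180.0, -0.0, 168.0]
force: [-0.1, -0.3, -0.2]
grip_width: 0.0855
the job is handed in; nothing more can be done
None
```

I took the aluminium wedge by its grip, laid it flat and centred on the red strip, and pushed it straight in under the shoe. Lifting the board took about 5–6 N. The force then rose to a final push of about 20 N with about 4 N of downward press, roughly 18.7 N as a level push. I eased off, let go and moved the arm clear; the job was handed in at 36.6 s.

**Last checks:**
- **Board and wedge:** In the last pictures the wedge lies straight under the middle of the edge, with its thin end about 85 mm in. The board's edge matches the level outline in the side view, against the keepers.
- **Clear of the robot:** The gripper is open at 85 mm, with no force on the tool.
- **Other things:** They look unmoved in the top view from before the last arm move. I did not measure them, and the arm hid the block and ring there.
- **Failed check:** The numeric fit of the board's front height gave 70 mm, which is the end of its search range, because the arm's shadow lay on the board. I relied on the outline instead.
- **Not measured:** The force between wedge and board after letting go could not be read, so its tightness is judged from the push force alone.

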